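Free the seized gauge pin and refill the gauge block

ROBOT

A 7-joint arm with a two-finger parallel gripper is mounted at the origin on a cart in front of the work surface, level with it; the furniture and walls round the work are solid. World frame = base frame: x ahead of the robot, y to its left, z up, the work surface at z = 0. Lengths are in m, angles in rad, forces in N, time in s.
With the tool pointing down it reaches from about 0.4 to 0.85 m from the base axis. Payload 4.5 kg.
Tool frame: the origin (TCP) lies at the very end of the fingers, on their centre line; the grasp point (between the pads) lies 19 mm behind it (tcp_to_grasp is the z of the grasp point in the tool frame, in m); z points along the fingers, y is the line along which they close (so a half turn about z gives the same grasp; the last joint's range is limited). The gripper opens to 88 mm and grips with 3 to 60 N. Pads are 18 mm wide; open, the fingers measure 123 mm over their backs; the gripper's body (75 mm by 187 mm) begins 45 mm behind the grasp point.
Start: joints at [1.288, 0.689, -0.195, 1.565, 0.157, 0.902, -0.215], TCP at [0.195, -0.594, 0.239] pointing down, gripper open.
Joint ranges: [-3.01, 3.01], [-0.46, 2.08], [-1.47, 1.51], [0.13, 2.56], [-1, 4.14], [0.04, 2.09], [-2.66, 2.66]. Speed limits (rad/s): [2.57, 2.57, 3.14, 3.14, 3.14, 3.14, 3.14].

INTERFACE

Orientations are given as a unit quaternion [x, y, z, w].
In Python, from plant import * gives the robot as it stands. The module is installed in compiled form; this text tells all that it offers.
- The arm moves only by the shell command python3 -m jog 'ROWS' [OPENING] [FORCE]. ROWS is JSON, a list that holds one entry, the list of rows, each a list of 6 numbers: the shift along the tool's x, y, z in m, then the turn, a rotation vector about the tool's x, y, z in rad. In form: [[[dx, dy, dz, ax, ay, az], ...]]. A call has 1 to 12 rows; each row shifts and turns the commanded pose from where the row before left it, along the tool's axes as they then stand; what a row does not reach is not made up. A row lasts 1/8 s, in which the tool goes at most 62.5 mm and 10.7 degrees, less where a joint would pass 70% of its speed; a pose out of reach is approached as far as the arm can. A call with a gripper value outside its range is refused whole. OPENING is the finger opening in m, from 0 to 0.0881, set as the call begins (- or left out, the last holds). The fingers move at their own pace and stop on an object; FORCE is the grip in N (left out, the last holds). Time passes only in rows, so rows that do not move let the fingers close. It gives the time, the measured TCP pose, the force, the opening and the grip force at its end, in the units of the state.
- get_state(): the state, without advancing time (a new reading comes with each control period).
- snapshot(name): name is "scene" or "top" or "wrist"; returns a dict with "frame" (384x512x3 uint8, red, green, blue), "mtx" (3x3 intrinsics, pixels), "xyz" and "orientation" of the camera in the world; the wrist camera has in their place "mount" (4x4, takes a point from camera to tool coordinates, whose origin is the TCP and whose axes are the flange's). Camera axes: x right, y down, z forward; pixel columns grow to the right and rows downward; lengths in m; the calibration is good to about 2 mm. The wrist camera is an equidistant fisheye: a pixel r from the principal point sees the ray r / f radians off the axis. A picture is of the moment at which its call begins: read the wrist's pose just before it. There is no depth.
- finish_job(): hands the job in; it is judged then, once.
The state is a dict: "clock": time; "q": joint angles; "qd": joint speeds; "joint_torque": joint torques, N m; "tool_pos": TCP position; "eef_rot": TCP orientation; "contact_force": force on the tool from outside, world axes, zero at the start; "moment": the same for the moment, N m; "opening": opening from 0.0 (shut) to 1.0 (fully open); "finger_force": force on a finger pad.
Only numpy, scipy, OpenCV 4.12 (cv2) and the standard library are available. Lean on these libraries where they do the work, as an engineer would, in place of code of your own. Each camera call takes 0.05 s, during which the arm holds its last target. There are 200 camera calls.

TASK

Swing the gauge block's locking lever over to released, then free the tall seized pin: twist it with a pull, first clockwise (seen from above) and then counter-clockwise, about 40 degrees to either side of where it stands, so that it creeps up but both twists happen while it is still well inside its bore; draw it out and put it nose down into the steel scrap cup, which stays standing. Then push every new pin from the wooden rack fully home into the bores, collar on the block, the freed bore included, leaving the good pin in its bore, and last of all swing the lever back to locked. Do not push the other things on the counter about.

Things in the scene. Friction and masses are not known exactly. Their poses are not given: they have to be found in the camera images.
- gauge_block: Fixed aluminium block 50 (x) x 200 (y) x 60 mm tall on a foot 74 mm wide, 12 mm high. Five blind bores in its top at x = 0, y = -80, -40, 0, 40, 80 mm, 11.5 mm wide, 54 mm deep: a pin fully home has its collar on the top, its tip 10 mm above the counter. Origin: centre of the underside, z up, -x faces the robot. Lever at the -y end.
- bore0 (a point): Centre of the mouth of bore 0 of the gauge block (block y = -80 mm), on its top face, 60 mm above the counter. Empty at the start.
- bore1 (a point): Centre of the mouth of bore 1 of the gauge block (block y = -40 mm), on its top face, 60 mm above the counter. The seized pin starts in this bore or in bore 3, the good pin in the other.
- bore2 (a point): Centre of the mouth of bore 2 of the gauge block (block y = 0 mm), on its top face, 60 mm above the counter. Empty at the start.
- bore3 (a point): Centre of the mouth of bore 3 of the gauge block (block y = 40 mm), on its top face, 60 mm above the counter. The seized pin starts in this bore or in bore 1, the good pin in the other.
- bore4 (a point): Centre of the mouth of bore 4 of the gauge block (block y = 80 mm), on its top face, 60 mm above the counter. Empty at the start.
- lock_lever (a joint): Block's lever: 80 mm rod, 10 mm thick, ball of 13 mm radius at the end; housing 70 (x) x 50 (y) x 25 mm at block x = 0, y = -126 mm; pivot 22 mm up, axis along block y. 0 rad = locked, leaning 0.5 rad to the block's -x (the robot); 1.0 rad = released, leaning 0.5 rad to +x. Light friction, stays where left; push the ball with closed fingers.
- lock_lever_tip (a point): Centre of the lever's black ball (92 mm above the counter at either end of its swing, 102 mm in the middle).
- stuck_pin: Seized pin, 109 mm: as the other pins but with a 25 mm neck, so its grip plate (12 mm thick in x, 24 mm wide in y) is 79 to 109 mm above the tip, and its shank is 10.6 mm thick from 10 to 42 mm; 100 g. Origin: tip, z up. Starts fully home in bore 1 or 3, x within 0.1 rad of the block's. Jammed: a straight pull takes 15 to 30 N, less while twisting, until up 25 mm; then free.
- stuck_flag (a point): A point 30 mm from the seized pin's axis along its own +y, 94 mm above its tip: it shows which way the pin is turned. At the start it lies along the block's +y from the pin.
- good_pin: A pin of the same shape as the new pins, already fully home in bore 1 or bore 3 of the gauge block; it stays there. Origin: tip of the nose, z up the pin.
- pin0: Steel pin, 92 mm: shank 8 mm thick (nose tapered to 4 mm over 8 mm), 50 mm from tip to collar; collar 18 mm wide, 4 mm thick; neck 8 mm long, 8 mm thick; flat plate to grip, 12 mm thick (pin's x), 24 mm wide (y), 30 mm tall, 62 to 92 mm above the tip; 50 g. Origin: tip, z up the pin. Starts upright in the rack, collar on its top, tip 10 mm up, x about as the rack's. May be absent.
- pin1: Steel pin, 92 mm: shank 8 mm thick (nose tapered to 4 mm over 8 mm), 50 mm from tip to collar; collar 18 mm wide, 4 mm thick; neck 8 mm long, 8 mm thick; flat plate to grip, 12 mm thick (pin's x), 24 mm wide (y), 30 mm tall, 62 to 92 mm above the tip; 50 g. Origin: tip, z up the pin. Starts upright in the rack, collar on its top, tip 10 mm up, x about as the rack's. May be absent.
- pin2: Steel pin, 92 mm: shank 8 mm thick (nose tapered to 4 mm over 8 mm), 50 mm from tip to collar; collar 18 mm wide, 4 mm thick; neck 8 mm long, 8 mm thick; flat plate to grip, 12 mm thick (pin's x), 24 mm wide (y), 30 mm tall, 62 to 92 mm above the tip; 50 g. Origin: tip, z up the pin. Starts upright in the rack, collar on its top, tip 10 mm up, x about as the rack's. May be absent.
- pin3: Steel pin, 92 mm: shank 8 mm thick (nose tapered to 4 mm over 8 mm), 50 mm from tip to collar; collar 18 mm wide, 4 mm thick; neck 8 mm long, 8 mm thick; flat plate to grip, 12 mm thick (pin's x), 24 mm wide (y), 30 mm tall, 62 to 92 mm above the tip; 50 g. Origin: tip, z up the pin. Starts upright in the rack, collar on its top, tip 10 mm up, x about as the rack's. May be absent.
- pin_rack: Fixed rack of light wood, 50 (x) x 190 (y) x 60 mm tall, with four blind 12 mm holes at y = -66, -22, 22, 66 mm (pin0 to pin3 in this order), in which the 2 to 4 new pins stand. Origin: centre of the underside, z up.
- cup: Round open steel cup for scrap, loose, 300 g, 84 mm across the rim, 67 mm across the foot, 70 mm tall, wall 3 mm, inner floor 4 mm above its underside. Origin: centre of the underside, z up.
- red_bar: Bystander: red and white polishing bar, 27 x 70 x 22 mm, behind the block. Origin: centre of the underside.
- green_bar: Bystander: green and white polishing bar, 27 x 59 x 22 mm, behind the block. Origin: centre of the underside.
- white_bar: Bystander: white polishing bar, 28 x 50 x 22 mm, on the left. Origin: centre of the underside.
- oil: Bystander: drip bottle with a red pointed cap, 41 mm wide and 113 mm tall, on the left. Origin: centre of the underside.
- tin: Bystander: round shallow tin, 64 mm wide and 24 mm tall, behind the block. Origin: centre of the underside.
There are look-alikes about, which are no part of the job. Leave any blue look-alike of the pin3 alone. What is shaped like the pin2 but blue is not meant.

How it is judged:
On the way, in this order (a step that is already met when the one before it is completed fails the run):
1. the locking lever is released (0.85 rad or more) (value of joint lock_lever above 0.85 rad), for 0.2 s.
2. the seized pin is turned clockwise at least 20 degrees from square to the block while raised less than 15 mm (value of joint lock_lever above 0.85 rad and horizontal distance between stuck_pin and gauge_block below 0.055 m and x of stuck_flag in the frame of gauge_block above 0.0105 m and z of stuck_pin in the frame of gauge_block below 0.025 m), for 0.05 s.
3. then turned counter-clockwise at least 20 degrees to the other side, raised at least 3 mm but still 15 mm or more inside the bore (value of joint lock_lever above 0.85 rad and horizontal distance between stuck_pin and gauge_block below 0.055 m and x of stuck_flag in the frame of gauge_block below -0.0105 m and z of stuck_pin in the frame of gauge_block between 0.013 and 0.045 m), for 0.05 s.
4. the seized pin stands nose down in the upright cup (horizontal distance between stuck_pin and cup below 0.037 m and z of stuck_pin in the frame of cup between -0.005 and 0.02 m and angle between cup's own z axis and vertical below 0.2 rad and height (world z) of cup below 0.015 m), for 0.3 s.
5. every new pin and the good pin fully home in bores, the freed bore filled, the lever still released (x of pin0 in the frame of gauge_block between -0.004 and 0.004 m and horizontal distance between each of pin0, pin1, pin2, pin3, good_pin and gauge_block below 0.09 m and z of each of pin0, pin1, pin2, pin3, good_pin in the frame of gauge_block below 0.014 m and angle between each of pin0, pin1, pin2, pin3, good_pin's own z axis and vertical below 0.12 rad and x of pin1 in the frame of gauge_block between -0.004 and 0.004 m and x of pin2 in the frame of gauge_block between -0.004 and 0.004 m and x of pin3 in the frame of gauge_block between -0.004 and 0.004 m and x of good_pin in the frame of gauge_block between -0.004 and 0.004 m and distance of good_pin from where it was at the start of the episode below 0.01 m and ((horizontal distance between pin0 and bore1 below 0.004 m and z of pin0 in the frame of gauge_block below 0.014 m) or (horizontal distance between pin1 and bore1 below 0.004 m and z of pin1 in the frame of gauge_block below 0.014 m) or (horizontal distance between pin2 and bore1 below 0.004 m and z of pin2 in the frame of gauge_block below 0.014 m) or (horizontal distance between pin3 and bore1 below 0.004 m and z of pin3 in the frame of gauge_block below 0.014 m) or (horizontal distance between good_pin and bore1 below 0.004 m and z of good_pin in the frame of gauge_block below 0.014 m)) and ((horizontal distance between pin0 and bore3 below 0.004 m and z of pin0 in the frame of gauge_block below 0.014 m) or (horizontal distance between pin1 and bore3 below 0.004 m and z of pin1 in the frame of gauge_block below 0.014 m) or (horizontal distance between pin2 and bore3 below 0.004 m and z of pin2 in the frame of gauge_block below 0.014 m) or (horizontal distance between pin3 and bore3 below 0.004 m and z of pin3 in the frame of gauge_block below 0.014 m) or (horizontal distance between good_pin and bore3 below 0.004 m and z of good_pin in the frame of gauge_block below 0.014 m)) and value of joint lock_lever above 0.85 rad), for 0.2 s.
At the end, for the whole second after the job is handed in: New pins in bores, good pin in its own (nose within 4 mm of the row's line, within 4 mm of fully home, 0.12 rad of upright), bores 1, 3 filled; seized pin's nose in the cup within 20 mm of its underside, cup upright ; lever within 0.15 rad of locked; all at rest (all of step 4 and x of pin0 in the frame of gauge_block between -0.004 and 0.004 m and horizontal distance between each of pin0, pin1, pin2, pin3, good_pin and gauge_block below 0.09 m and z of each of pin0, pin1, pin2, pin3, good_pin in the frame of gauge_block below 0.014 m and angle between each of pin0, pin1, pin2, pin3, good_pin's own z axis and vertical below 0.12 rad and x of pin1 in the frame of gauge_block between -0.004 and 0.004 m and x of pin2 in the frame of gauge_block between -0.004 and 0.004 m and x of pin3 in the frame of gauge_block between -0.004 and 0.004 m and x of good_pin in the frame of gauge_block between -0.004 and 0.004 m and distance of good_pin from where it was at the start of the episode below 0.01 m and ((horizontal distance between pin0 and bore1 below 0.004 m and z of pin0 in the frame of gauge_block below 0.014 m) or (horizontal distance between pin1 and bore1 below 0.004 m and z of pin1 in the frame of gauge_block below 0.014 m) or (horizontal distance between pin2 and bore1 below 0.004 m and z of pin2 in the frame of gauge_block below 0.014 m) or (horizontal distance between pin3 and bore1 below 0.004 m and z of pin3 in the frame of gauge_block below 0.014 m) or (horizontal distance between good_pin and bore1 below 0.004 m and z of good_pin in the frame of gauge_block below 0.014 m)) and ((horizontal distance between pin0 and bore3 below 0.004 m and z of pin0 in the frame of gauge_block below 0.014 m) or (horizontal distance between pin1 and bore3 below 0.004 m and z of pin1 in the frame of gauge_block below 0.014 m) or (horizontal distance between pin2 and bore3 below 0.004 m and z of pin2 in the frame of gauge_block below 0.014 m) or (horizontal distance between pin3 and bore3 below 0.004 m and z of pin3 in the frame of gauge_block below 0.014 m) or (horizontal distance between good_pin and bore3 below 0.004 m and z of good_pin in the frame of gauge_block below 0.014 m)) and value of joint lock_lever below 0.15 rad and linear speed of each of pin0, pin1, pin2, pin3, good_pin, stuck_pin, cup below 0.02 m/s); the robot touches nothing.
It fails at once if a bystander (polishing bar, bottle, tin) pushed more than 30 mm (distance of any of red_bar, green_bar, white_bar, oil, tin from where it was at the start of the episode above 0.03 m).
Of pin0, pin1, pin2, pin3 only 2 to 4 are there at a start; the rules pass over those that are not, and their reading is None.
At some moment in a run one of cup may be knocked a few centimetres aside while the robot is not near it.
It also fails if it takes over 210 s, if anything falls off the work surface, if the arm or the gripper's body presses on something with over 40 N, if the wrist force passes 120 N, or if a joint passes its speed limit or range.

## Working session

There is one attempt and no reset: what is moved stays moved. The work goes in short steps, Python scripts to look and compute and a shell command to move; the robot and the scene stay as the last step left them, time stands still between calls to the robot, and variables do not carry over. Pictures are saved under pics/ and viewed, at most 14 in all, crops included, and the job is handed in when it is done.

```bash
mkdir -p pics; cat > h.py <<'E'
from plant import *
import numpy as np, cv2
from scipy.spatial.transform import Rotation as R
def save(n,f):
    cv2.imwrite('pics/'+n+'.png',f[:,:,::-1])
E
python3 - <<'E'
from h import *
s=get_state();print({k:np.round(v,3) for k,v in s.items()})
for n in("scene","top","wrist"):
    d=snapshot(n);np.save('pics/%s0.npy'%n,d,allow_pickle=True);save(n+'0',d["frame"])
    print(n,{k:(v if not hasattr(v,'tolist') else np.round(v,4).tolist()) for k,v in d.items() if k!='frame'})
E
```

```text
{'clock': np.float64(0.0), 'q': array([ 1.288,  0.69 , -0.195,  1.566,  0.157,  0.903, -0.215]), 'qd': array([-0.   , -0.003, -0.   , -0.002, -0.001,  0.001, -0.001]), 'joint_torque': array([-0.0000e+00, -5.2756e+01, -1.2670e+00, -1.5343e+01, -5.3000e-02,
        7.0000e-03,  0.0000e+00]), 'tool_pos': array([ 0.194, -0.593,  0.238]), 'eef_rot': array([ 0.987,  0.158, -0.   , -0.001]), 'contact_force': array([ 0.525, -0.197, -0.054]), 'moment': array([0.022, 0.059, 0.023]), 'finger_force': np.float64(0.0), 'opening': np.float64(0.998)}
scene {'mtx': [[396.172, 0.0, 264.0643], [0.0, 396.172, 190.2417], [0.0, 0.0, 1.0]], 'xyz': [-0.0667, 0.5516, 0.8745], 'orientation': [-0.4008, 0.8274, -0.3542, 0.1712]}
top {'mtx': [[383.2906, 0.0, 256.2172], [0.0, 383.2906, 197.0122], [0.0, 0.0, 1.0]], 'xyz': [0.4804, 0.0423, 1.4006], 'orientation': [-0.7023, 0.7112, -0.0279, 0.0118]}
wrist {'mtx': [[297.3186, 0.0, 252.1141], [0.0, 297.3186, 187.3418], [0.0, 0.0, 1.0]], 'mount': [[-0.0004, -0.9527, -0.3041, 0.0791], [1.0, -0.0004, -0.0, 0.0004], [-0.0001, -0.3041, 0.9527, -0.1471], [0.0, 0.0, 0.0, 1.0]]}
```

```bash
python3 - <<'E'
from h import *
for n in("scene","top"):
    f=cv2.imread('pics/%s0.png'%n);cv2.imwrite('pics/%s0b.png'%n,cv2.resize(f,(800,600),interpolation=cv2.INTER_CUBIC))
E
```

```text
(no output)
```

View pics/scene0b.png

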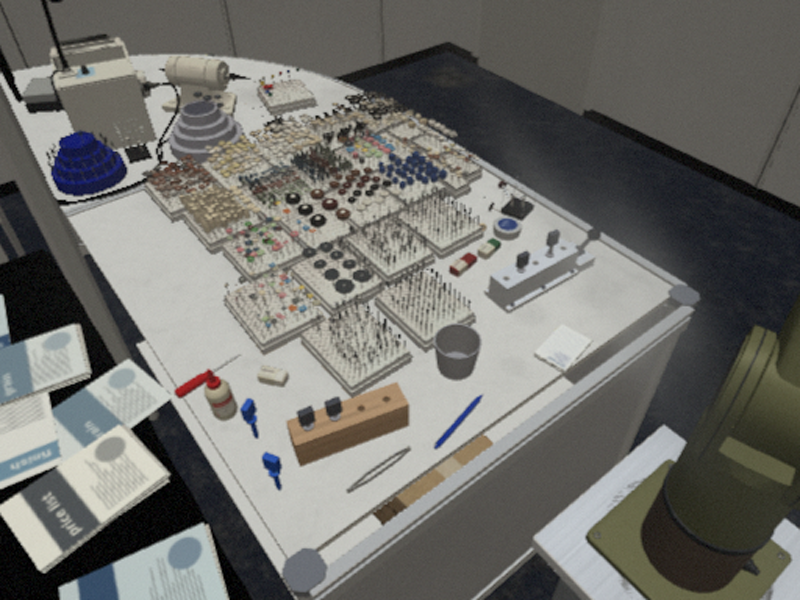

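View pics/top0b.png

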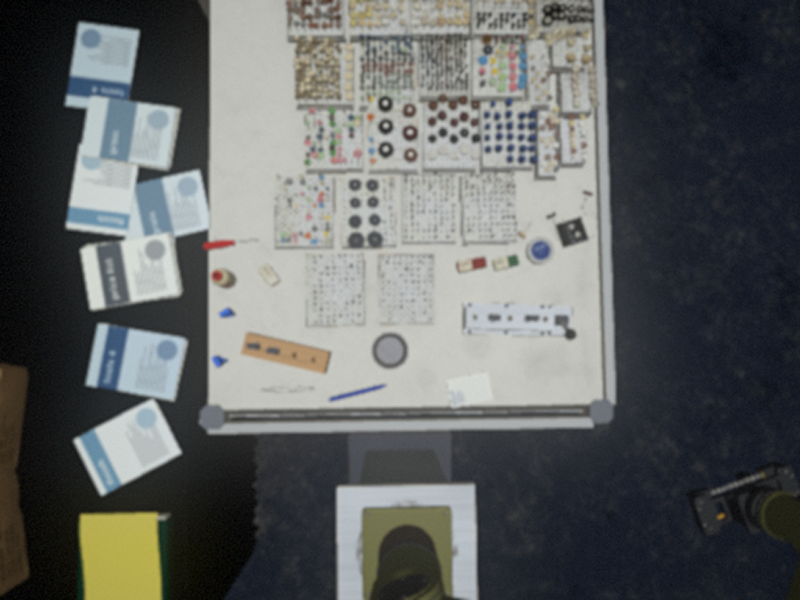

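```bash
python3 - <<'E'
from h import *
t=cv2.imread('pics/top0.png');s=cv2.imread('pics/scene0.png')
r=lambda f,x,y,w,h,k:cv2.resize(f[y:y+h,x:x+w],(w*k,h*k),interpolation=cv2.INTER_CUBIC)
# 800x600: top block / top rack+cup ; scene block, scene rack
A=r(t,288,182,100,38,8)[:300]; B=np.zeros((300,800,3),np.uint8)
b=r(s,300,140,95,60,4);B[:240,:380]=b
b=r(s,180,240,100,60,4);B[:240,400:800]=b
cv2.imwrite('pics/c1.png',np.vstack([A,B]))
cv2.imwrite('pics/c2.png',r(t,150,200,115,45,6))
E
```

```text
(no output)
```

View pics/c1.png

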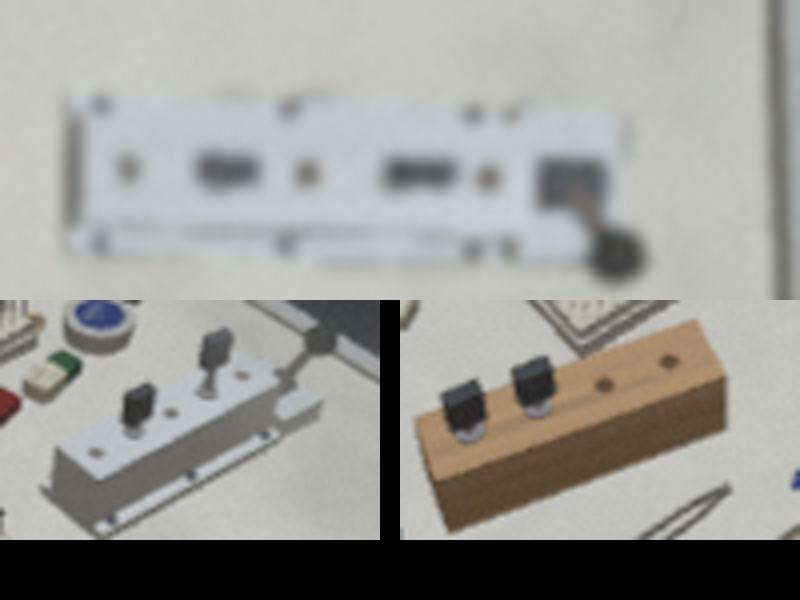

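View pics/c2.png

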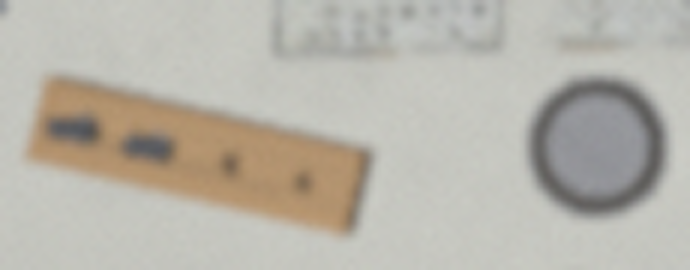

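```bash
cat >> h.py <<'E'
T=lambda n:np.load('pics/%s0.npy'%n,allow_pickle=True).item()
def ray(d,uv):
    v=np.linalg.solve(np.array(d['mtx']),[*uv,1.]);return np.array(d['xyz']),R.from_quat(d['orientation']).apply(v/np.linalg.norm(v))
def atz(d,uv,z):
    o,v=ray(d,uv);return o+v*(z-o[2])/v[2]
def tri(rays):
    A=sum(np.eye(3)-np.outer(v,v) for o,v in rays);b=sum((np.eye(3)-np.outer(v,v))@o for o,v in rays);return np.linalg.solve(A,b)
def wray(d,pos,rot,uv):
    K=np.array(d['mtx']);x,y=(np.array(uv)-K[:2,2])/K[0,0];r=np.hypot(x,y)+1e-12
    v=np.array([x/r*np.sin(r),y/r*np.sin(r),np.cos(r)]);M=np.array(d['mount']);Q=R.from_quat(rot)
    return Q.apply(M[:3,3])+pos,Q.apply(M[:3,:3]@v)
def wproj(d,pos,rot,p):
    M=np.array(d['mount']);c=M[:3,:3].T@(R.from_quat(rot).inv().apply(np.array(p)-pos)-M[:3,3])
    th=np.arctan2(np.hypot(c[0],c[1]),c[2]);K=np.array(d['mtx']);return K[:2,2]+K[0,0]*th*c[:2]/np.hypot(c[0],c[1])
E
python3 - <<'E'
from h import *
t,s=T('top'),T('scene')
cv=lambda u,x0,y0,k:((u[0]+.5)/k-.5+x0,(u[1]+.5)/k-.5+y0)
tb=lambda u:cv(u,288,182,8);tr=lambda u:cv(u,150,200,6)
sb=lambda u:cv(u,300,140,4);sr=lambda u:cv(u,180,240,4)
for n,a,b in [('b4',(127,168),(97,152)),('b2',(308,173),(171,112)),('b0',(488,178),(243,75))]:
    print(n,atz(t,tb(a),.06).round(4),atz(s,sb(b),.06).round(4),tri([ray(t,tb(a)),ray(s,sb(b))]).round(4))
for n,a,b in [('h1',(230,163),(205,84)),('h0',(303,181),(269,62))]:
    print(n,atz(t,tr(a),.06).round(4),atz(s,sr(b),.06).round(4),tri([ray(t,tr(a)),ray(s,sr(b))]).round(4))
print('ball',atz(t,tb((616,254)),.092).round(4),'stuck',atz(t,tb((421,173)),.119).round(4),'good',atz(t,tb((228,169)),.102).round(4))
print('p3',atz(t,tr((73,127)),.102).round(4),'p2',atz(t,tr((148,146)),.102).round(4),'cup',atz(t,tr((598,146)),.07).round(4))
print(R.from_quat(get_state()['eef_rot']).as_matrix().round(2))
E
```

```text
b4 [ 0.5341 -0.1542  0.06  ] [ 0.5325 -0.1575  0.06  ] [ 0.5329 -0.1553  0.0611]
b2 [ 0.5309 -0.2339  0.06  ] [ 0.5302 -0.237   0.06  ] [ 0.5299 -0.2345  0.0615]
b0 [ 0.5277 -0.3134  0.06  ] [ 0.5262 -0.3169  0.06  ] [ 0.5264 -0.3143  0.0612]
h1 [0.455  0.2501 0.06  ] [0.4534 0.2461 0.06  ] [0.4538 0.2482 0.0616]
h0 [0.444 0.208 0.06 ] [0.4422 0.2044 0.06  ] [0.4428 0.2064 0.0612]
ball [ 0.4933 -0.3593  0.092 ] stuck [ 0.5281 -0.2695  0.119 ] good [ 0.5315 -0.1912  0.102 ]
p3 [0.4771 0.3312 0.102 ] p2 [0.4659 0.2893 0.102 ] cup [0.4621 0.0369 0.07  ]
[[ 0.95  0.31 -0.  ]
 [ 0.31 -0.95  0.  ]
 [-0.   -0.   -1.  ]]
```

```bash
cat >> h.py <<'E'
def to(x,y,z,yaw):
    s=get_state();M=R.from_quat(s['eef_rot']).as_matrix();y0=np.arctan2(M[1,0],M[0,0])
    Q=np.array([[np.cos(yaw),np.sin(yaw),0],[np.sin(yaw),-np.cos(yaw),0],[0,0,-1]])
    # tilt correction in tool axes after yaw turn
    tgt=R.from_matrix(Q); full=(R.from_matrix(M).inv()*tgt).as_rotvec()
    print('pos',s['tool_pos'].round(4),'yaw',round(y0,3),'F',s['contact_force'].round(1),'open',round(float(s['opening'])*88.1,1),'q7',round(s['q'][6],2),'t',round(float(s['clock']),1))
    print('turn',full.round(3),'shift after turn (m)',(Q.T@(np.array([x,y,z])-s['tool_pos'])).round(4))
E
python3 -m jog '[[[0,0,0,0,0,0.1775],[0,0,0,0,0,0.1775],[0.029,-0.0303,0.0047,0,0,0],[0.029,-0.0303,0.0047,0,0,0],[0.029,-0.0303,0.0047,0,0,0],[0.029,-0.0303,0.0047,0,0,0],[0.029,-0.0303,0.0047,0,0,0],[0.029,-0.0303,0.0047,0,0,0],[0.029,-0.0303,0.0047,0,0,0],[0.029,-0.0303,0.0047,0,0,0],[0,0,0,0,0,0],[0,0,0,0,0,0]]]' 0 20
python3 - <<'E'
from h import *
to(.435,-.36,.2,-.04)
s=get_state();d=snapshot('wrist');d['pos']=s['tool_pos'];d['rot']=s['eef_rot'];np.save('pics/w1.npy',d,allow_pickle=True)
save('w1',cv2.resize(d['frame'],(800,600)))
E
```

```text
clock: 1.65
tool_pos: [0.435, -0.3611, 0.201]
eef_rot: [1.0, -0.019, -0.001, 0.0]
contact_force: [-0.9, -0.7, -1.1]
opening: 0.001
finger_force: 0.0
pos [ 0.435  -0.3611  0.201 ] yaw -0.039 F [-0.9 -0.7 -1.1] open 0.1 q7 -1.04 t 1.6
turn [0.001 0.001 0.001] shift after turn (m) [-0.0001 -0.0011  0.001 ]
```

View pics/w1.png

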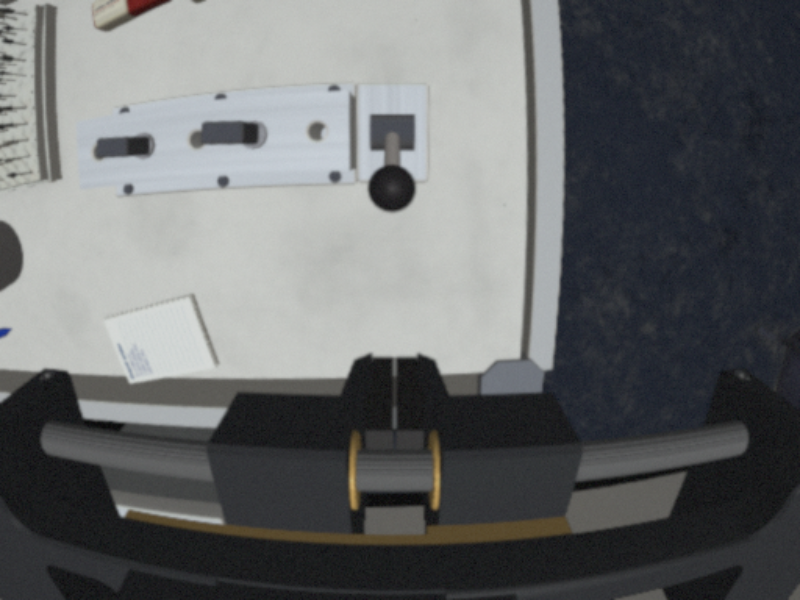

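```bash
python3 -m jog '[[[0,0,0.0377,0,0,0],[0,0,0.0377,0,0,0],[0,0,0.0377,0,0,0],[0,0,0,0,0,0],[0.015,0,0,0,0,0],[0.015,0,0,0,0,0],[0.015,0,0,0,0,0],[0.015,0,0,0,0,0],[0.015,0,0,0,0,0],[0.012,0,0,0,0,0],[0.012,0,0,0,0,0],[0,0,0,0,0,0]]]'
python3 -m jog '[[[0.003,0,0,0,0,0],[0.003,0,0,0,0,0],[0.002,0,0,0,0,0],[0,0,0,0,0,0]]]'
python3 - <<'E'
from h import *
t=T('wrist')
w=np.load('pics/w1.npy',allow_pickle=True).item()
f=lambda u,z:(lambda o,v:(o+v*(z-o[2])/v[2]).round(4))(*wray(w,w['pos'],w['rot'],((u[0]+.5)*.64-.5,(u[1]+.5)*.64-.5)))
print('ball',f((391,188),.092),'b0',f((317,130),.06))
E
```

```text
clock: 3.2
tool_pos: [0.5364, -0.364, 0.0883]
eef_rot: [1.0, -0.019, 0.001, 0.0]
contact_force: [0.2, 0.4, 0.6]
opening: 0.002
finger_force: 0.0
clock: 3.7
tool_pos: [0.5427, -0.3646, 0.0879]
eef_rot: [1.0, -0.019, -0.0, -0.0]
contact_force: [-0.9, 0.4, 0.1]
opening: -0.0
finger_force: 0.3
ball [ 0.4929 -0.362   0.092 ] b0 [ 0.5289 -0.3178  0.06  ]
```

```bash
python3 -m jog '[[[0.003,0,0,0,0,0],[0.003,0,0,0,0,0],[0.002,0,0,0,0,0],[0,0,0,0,0,0]]]'
python3 - <<'E'
from h import *
d=snapshot('wrist');save('w2',cv2.resize(d['frame'][0:250,120:400],(784,700))[:600])
E
```

```text
clock: 4.2
tool_pos: [0.5435, -0.3647, 0.0876]
eef_rot: [1.0, -0.02, -0.007, -0.001]
contact_force: [-12.8, 2.4, 9.9]
opening: 0.005
finger_force: 7.0
```

View pics/w2.png

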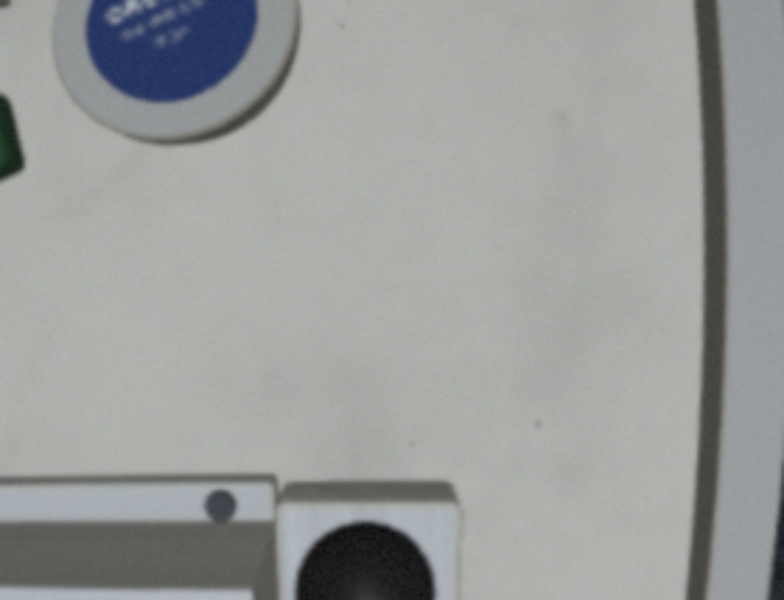

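```bash
python3 -m jog '[[[-0.015,0,0,0,0,0],[-0.02,0,0,0,0,0],[0,0,-0.045,0,0,0],[0,0,-0.045,0,0,0],[0,0,-0.03,0,0,0],[0,0,0,0,0,-0.1745],[0,0,0,0,0,-0.1745],[0,0,0,0,0,-0.1745],[0,0,0,0,0,-0.1745],[0,0,0,0,0,-0.1745],[0,0,0,0,0,-0.1745],[0,0,0,0,0,-0.1745]]]' 0.06 40
python3 -m jog '[[[0,0,0,0,0,-0.1745],[0,0,0,0,0,-0.1745],[0,0,0,0,0,0]]]'
python3 - <<'E'
from h import *
to(.529,-.276,.215,1.531)
E
```

```text
clock: 5.75
tool_pos: [0.5165, -0.3638, 0.2085]
eef_rot: [0.828, 0.56, 0.001, 0.001]
contact_force: [0.7, 0.1, -0.4]
opening: 0.681
finger_force: 0.0
clock: 6.12
tool_pos: [0.5161, -0.3638, 0.2082]
eef_rot: [0.721, 0.693, 0.001, 0.0]
contact_force: [-0.5, 0.3, -0.3]
opening: 0.678
finger_force: 0.0
pos [ 0.5161 -0.3638  0.2082] yaw 1.53 F [-0.5  0.3 -0.3] open 59.7 q7 0.14 t 6.1
turn [ 0.001 -0.    -0.001] shift after turn (m) [ 0.0883  0.0094 -0.0068]
```

```bash
cat >> h.py <<'E'
def wsnap(n):
    s=get_state();d=snapshot('wrist');d['pos']=s['tool_pos'];d['rot']=s['eef_rot'];np.save('pics/%s.npy'%n,d,allow_pickle=True);return d
E
python3 -c "
from h import *
wsnap('a1')"
python3 -m jog '[[[0.044,0.0047,-0.0034,0,0,0],[0.044,0.0047,-0.0034,0,0,0],[0,0,0,0,0,0]]]'
python3 - <<'E'
from h import *
d=wsnap('a2');a=np.load('pics/a1.npy',allow_pickle=True).item()
c=[cv2.resize(x['frame'][0:300,150:362],(396,560),interpolation=cv2.INTER_CUBIC) for x in(a,d)]
save('a12',np.hstack([c[0],np.zeros((560,4,3),np.uint8),c[1]]))
to(.529,-.276,.215,1.531)
for p in [(.5276,-.316,.06),(.529,-.276,.119),(.529,-.276,.06),(.532,-.196,.102)]:
  for w in(a,d):
    u=wproj(w,w['pos'],w['rot'],p);print(p,((u-[150,0]+.5)*396/212-.5).round(0),end=' ')
  print()
E
```

```text
clock: 6.55
tool_pos: [0.5305, -0.271, 0.2158]
eef_rot: [0.719, 0.695, 0.002, 0.0]
contact_force: [-0.2, -1.1, -0.0]
opening: 0.673
finger_force: 0.0
pos [ 0.5295 -0.2741  0.2155] yaw 1.534 F [ 0.4 -1.9  0.5] open 59.7 q7 -0.01 t 6.6
turn [ 0.001 -0.     0.003] shift after turn (m) [-0.0019 -0.0005  0.0005]
(0.5276, -0.316, 0.06) [208. 236.] (0.5276, -0.316, 0.06) [188. 395.] 
(0.529, -0.276, 0.119) [212. 156.] (0.529, -0.276, 0.119) [187. 363.] 
(0.529, -0.276, 0.06) [208. 161.] (0.529, -0.276, 0.06) [188. 329.] 
(0.532, -0.196, 0.102) [210. -10.] (0.532, -0.196, 0.102) [188. 187.]
```

View pics/a12.png

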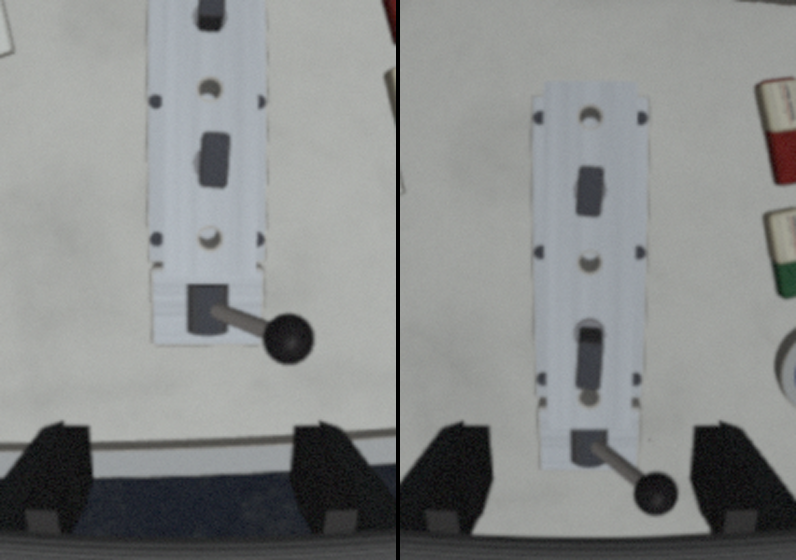

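```bash
python3 -m jog '[[[-0.0034,0,0.04,0,0,0.07],[0,0,0.04,0,0,0],[0,0,0.03,0,0,0],[0,0,0.0205,0,0,0],[0,0,0,0,0,0]]]'
python3 -m jog '[[[0,0,0,0,0,0],[0,0,0,0,0,0],[0,0,0,0,0,0],[0,0,0,0,0,0],[0,0,0,0,0,0],[0,0,0,0,0,0]]]' 0 60
python3 - <<'E'
from h import *
to(.5294,-.2775,.085,1.46);print(get_state()['moment'].round(2))
E
```

```text
clock: 7.22
tool_pos: [0.527, -0.2807, 0.0828]
eef_rot: [0.745, 0.667, -0.001, -0.001]
contact_force: [-0.6, -0.8, 0.4]
opening: 0.682
finger_force: 0.0
clock: 7.98
tool_pos: [0.5289, -0.2795, 0.0846]
eef_rot: [0.744, 0.668, 0.0, 0.0]
contact_force: [0.1, 0.0, 0.7]
opening: 0.13
finger_force: 60.0
pos [ 0.5289 -0.2795  0.0846] yaw 1.462 F [0.1 0.  0.7] open 11.4 q7 -0.16 t 8.0
turn [0.001 0.    0.002] shift after turn (m) [ 0.002   0.0003 -0.0004]
[-0.14 -0.19 -0.01]
```

```bash
python3 -m jog '[[[0,0,-0.0015,0,0,0.1],[0,0,-0.0015,0,0,0.1],[0,0,-0.001,0,0,0.1]]]'
python3 -m jog '[[[0,0,-0.001,0,0,0.12],[0,0,-0.001,0,0,0.12],[0,0,0,0,0,0.12],[0,0,0,0,0,0.05],[0,0,0,0,0,0]]]'
python3 -c "
from h import *
to(.5294,-.2775,.085,1.46);print(get_state()['moment'].round(2))"
```

```text
clock: 8.35
tool_pos: [0.5278, -0.2792, 0.0862]
eef_rot: [0.837, 0.548, -0.0, -0.001]
contact_force: [3.1, 0.1, -15.4]
opening: 0.131
finger_force: 60.0
clock: 8.98
tool_pos: [0.5272, -0.2788, 0.0889]
eef_rot: [0.93, 0.368, -0.001, -0.001]
contact_force: [1.4, -0.6, -17.0]
opening: 0.131
finger_force: 60.0
pos [ 0.5272 -0.2788  0.0889] yaw 0.754 F [  1.4  -0.6 -17. ] open 11.6 q7 -0.65 t 9.0
turn [-0.003  0.    -0.706] shift after turn (m) [0.0015 0.002  0.0039]
[-0.15 -0.3   0.02]
```

```bash
python3 -m jog '[[[0,0,-0.001,0,0,-0.14],[0,0,-0.001,0,0,-0.14],[0,0,-0.001,0,0,-0.14],[0,0,-0.001,0,0,-0.14],[0,0,-0.001,0,0,-0.14],[0,0,-0.001,0,0,-0.14],[0,0,-0.001,0,0,-0.14],[0,0,-0.001,0,0,-0.14],[0,0,0,0,0,-0.14],[0,0,0,0,0,-0.14],[0,0,0,0,0,-0.06],[0,0,0,0,0,0]]]'
python3 - <<'E'
from h import *
to(.5294,-.2775,.085,1.46)
d=wsnap('a3');save('a3',cv2.resize(d['frame'][100:340,110:410],(750,600),interpolation=cv2.INTER_CUBIC))
E
```

```text
clock: 10.48
tool_pos: [0.5297, -0.2791, 0.0986]
eef_rot: [0.448, 0.894, 0.001, 0.001]
contact_force: [4.3, 2.4, -9.8]
opening: 0.129
finger_force: 60.1
pos [ 0.5297 -0.2791  0.0986] yaw 2.213 F [ 4.3  2.4 -9.8] open 11.3 q7 0.41 t 10.5
turn [0.003 0.    0.753] shift after turn (m) [ 0.0016 -0.0005  0.0136]
```

View pics/a3.png

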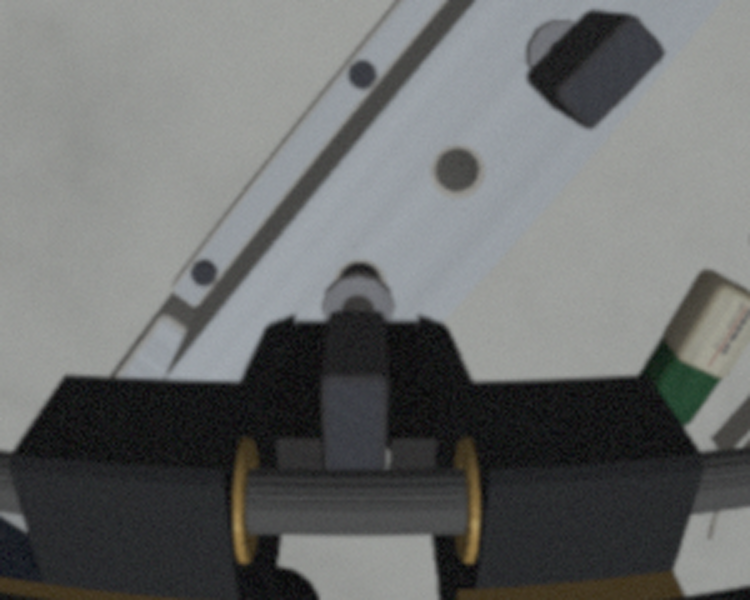

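```bash
python3 -m jog '[[[0,0,-0.002,0,0,0.14],[0,0,-0.003,0,0,0.14],[0,0,-0.003,0,0,0.14],[0,0,-0.004,0,0,0.14],[0,0,-0.004,0,0,0.12],[0,0,-0.01,0,0,0],[0,0,-0.015,0,0,0],[0,0,-0.02,0,0,0],[0,0,-0.02,0,0,0],[0,0,-0.02,0,0,0],[0,0,-0.016,0,0,0],[0,0,0,0,0,0]]]'
python3 -c "
from h import *
to(.462,.037,.22,1.53)"
```

```text
clock: 12.02
tool_pos: [0.529, -0.2799, 0.2173]
eef_rot: [0.721, 0.693, 0.0, 0.002]
contact_force: [1.3, 0.1, -1.6]
opening: 0.128
finger_force: 60.0
pos [ 0.529  -0.2799  0.2173] yaw 1.532 F [ 1.3  0.1 -1.6] open 11.3 q7 -0.01 t 12.0
turn [0.003 0.002 0.002] shift after turn (m) [ 0.3139 -0.0799 -0.0027]
```

```bash
python3 -m jog '[[[0.035,-0.008,0,0,0,0],[0.045,-0.012,0,0,0,0],[0.045,-0.015,0,0,0,0],[0.045,-0.015,0,0,0,0],[0.035,-0.015,0,0,0,0],[0.015,-0.015,0,0,0,0],[0,0,0,0,0,0],[0,0,0,0,0,0]]]'
python3 - <<'E'
from h import *
to(.462,.037,.22,1.53)
d=wsnap('a4');save('a4',cv2.resize(d['frame'][0:350,60:450],(668,600),interpolation=cv2.INTER_CUBIC))
print((wproj(d,d['pos'],d['rot'],(.462,.037,.07))-[60,0])*600/350)
print((wproj(d,d['pos'],d['rot'],(.462,.037,.0))-[60,0])*600/350)
E
```

```text
clock: 13.02
tool_pos: [0.4574, -0.0575, 0.2152]
eef_rot: [0.721, 0.693, -0.0, 0.0]
contact_force: [0.6, -0.5, -1.3]
opening: 0.131
finger_force: 60.0
pos [ 0.4574 -0.0575  0.2152] yaw 1.531 F [ 0.6 -0.5 -1.3] open 11.5 q7 -0.46 t 13.0
turn [0.    0.001 0.001] shift after turn (m) [ 0.0946  0.0007 -0.0048]
[330.28385406 135.68272872]
[330.13711762 141.06047289]
```

View pics/a4.png

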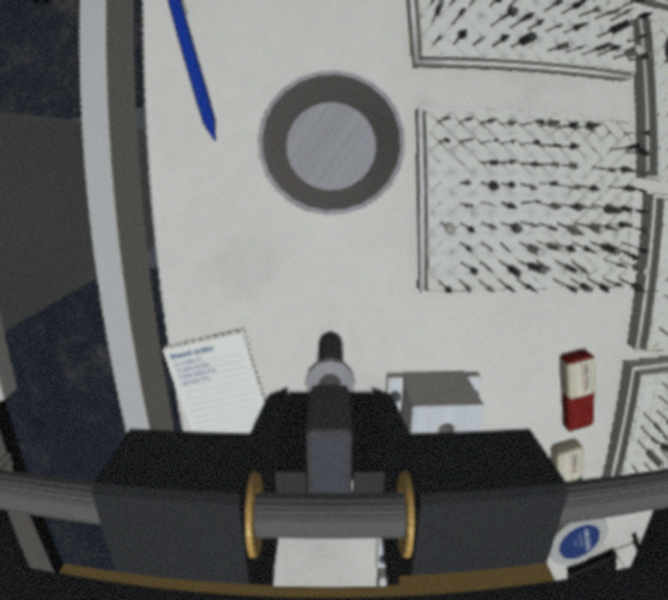

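```bash
python3 -m jog '[[[0.03,0,0,0,0,0],[0.035,0,0,0,0,0],[0.0265,0,0,0,0,0],[0,0,0,0,0,0],[0,0,0.03,0,0,0],[0,0,0.03,0,0,0],[0,0,0.03,0,0,0],[0,0,0.02,0,0,0],[0,0,0.015,0,0,0],[0,0,0.007,0,0,0],[0,0,0,0,0,0],[0,0,0,0,0,0]]]'
python3 -c "
from h import *
to(.462,.034,.081,1.53)"
```

```text
clock: 14.58
tool_pos: [0.4609, 0.0345, 0.0837]
eef_rot: [0.721, 0.693, 0.0, 0.0]
contact_force: [0.1, -0.6, -1.3]
opening: 0.134
finger_force: 60.0
pos [0.4609 0.0345 0.0837] yaw 1.532 F [ 0.1 -0.6 -1.3] open 11.8 q7 -0.82 t 14.6
turn [0.001 0.    0.002] shift after turn (m) [-0.0004  0.0011  0.0027]
```

```bash
python3 -m jog '[[[0,0,0.002,0,0,0],[0,0,0.001,0,0,0],[0,0,0,0,0,0]]]'
python3 -m jog '[[[0,0,0,0,0,0],[0,0,0,0,0,0],[0,0,0,0,0,0],[0,0,0,0,0,0]]]' 0.05 40
python3 -m jog '[[[0,0,-0.02,0,0,0],[0,0,-0.04,0,0,0],[0,0,-0.05,0,0,0],[0,0,-0.03,0,0,0],[0,0,0,0,0,0]]]'
python3 - <<'E'
from h import *
to(.455,.25,.215,1.315)
d=wsnap('a5')
E
```

```text
clock: 14.95
tool_pos: [0.4605, 0.0349, 0.0804]
eef_rot: [0.721, 0.693, 0.0, 0.0]
contact_force: [0.4, -0.7, -0.7]
opening: 0.129
finger_force: 60.0
clock: 15.45
tool_pos: [0.4604, 0.0349, 0.0803]
eef_rot: [0.721, 0.693, -0.0, 0.0]
contact_force: [-0.3, 0.7, 0.1]
opening: 0.558
finger_force: 0.0
clock: 16.08
tool_pos: [0.4617, 0.035, 0.2221]
eef_rot: [0.721, 0.693, 0.002, 0.001]
contact_force: [-0.4, 0.9, 0.1]
opening: 0.565
finger_force: 0.0
pos [0.4617 0.035  0.2221] yaw 1.532 F [-0.4  0.9  0.1] open 49.8 q7 -0.65 t 16.1
turn [ 0.005 -0.001  0.217] shift after turn (m) [ 0.2063 -0.0609  0.0071]
```

```bash
python3 -m jog '[[[0,0,0,0,0,0.108],[0,0,0,0,0,0.108],[0.03,-0.009,0.001,0,0,0],[0.04,-0.013,0.001,0,0,0],[0.045,-0.013,0.002,0,0,0],[0.045,-0.013,0.002,0,0,0],[0.03,-0.008,0.001,0,0,0],[0.0163,-0.005,0,0,0,0],[0,0,0,0,0,0],[0,0,0,0,0,0]]]'
python3 - <<'E'
from h import *
to(.465,.2908,.215,1.315)
d=wsnap('a6')
c=[cv2.resize(d['frame'][0:300,150:362],(396,560),interpolation=cv2.INTER_CUBIC)]
a=np.load('pics/a5.npy',allow_pickle=True).item()
c.append(cv2.resize(a['frame'][0:384,120:383],(384,560),interpolation=cv2.INTER_CUBIC))
save('a56',np.hstack(c))
for p in [(.4538,.2482,.06),(.465,.2908,.102),(.476,.333,.102),(.465,.2908,.06),(.476,.333,.06)]:
    u=wproj(d,d['pos'],d['rot'],p);print(p,((u-[150,0]+.5)*396/212-.5).round(0))
E
```

```text
clock: 17.38
tool_pos: [0.4534, 0.2478, 0.2128]
eef_rot: [0.792, 0.611, -0.001, 0.001]
contact_force: [-0.2, -0.7, -0.4]
opening: 0.566
finger_force: 0.0
pos [0.4534 0.2478 0.2128] yaw 1.314 F [-0.2 -0.7 -0.4] open 49.8 q7 -1.18 t 17.4
turn [-0.     0.002 -0.001] shift after turn (m) [ 0.0445  0.0004 -0.0022]
(0.4538, 0.2482, 0.06) [191. 320.]
(0.465, 0.2908, 0.102) [191. 251.]
(0.476, 0.333, 0.102) [191. 158.]
(0.465, 0.2908, 0.06) [191. 241.]
(0.476, 0.333, 0.06) [191. 161.]
```

View pics/a56.png

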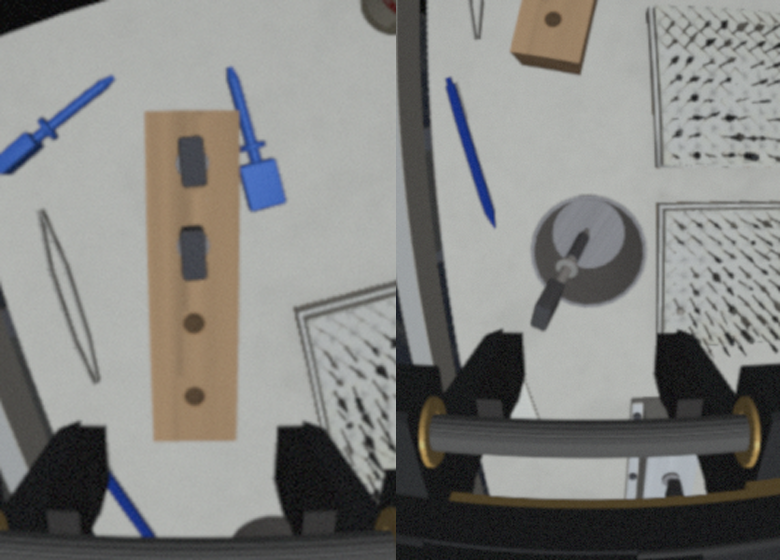

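```bash
python3 -m jog '[[[0.022,0.0007,0,0,0,0],[0.0215,0.0007,0,0,0,0],[0,0,0,0,0,0],[0,0,0.035,0,0,0],[0,0,0.04,0,0,0],[0,0,0.035,0,0,0],[0,0,0.02,0,0,0],[0,0,0.013,0,0,0],[0,0,0,0,0,0],[0,0,0,0,0,0]]]'
python3 -c "
from h import *
to(.465,.29,.07,1.315)"
python3 -m jog '[[[0,0,0,0,0,0],[0,0,0,0,0,0],[0,0,0,0,0,0],[0,0,0,0,0,0],[0,0,0,0,0,0]]]' 0 40
python3 -c "
from h import *
to(.465,.29,.07,1.315)"
```

```text
clock: 18.68
tool_pos: [0.4662, 0.2916, 0.0711]
eef_rot: [0.791, 0.611, 0.001, 0.0]
contact_force: [0.5, -0.8, -0.2]
opening: 0.569
finger_force: 0.0
pos [0.4662 0.2916 0.0711] yaw 1.316 F [ 0.5 -0.8 -0.2] open 50.1 q7 -1.33 t 18.7
turn [ 0.001 -0.001  0.001] shift after turn (m) [-0.0019 -0.0007  0.0011]
clock: 19.3
tool_pos: [0.4657, 0.2917, 0.0703]
eef_rot: [0.791, 0.612, 0.0, 0.0]
contact_force: [-0.1, 0.3, 0.7]
opening: 0.129
finger_force: 40.0
pos [0.4657 0.2917 0.0703] yaw 1.316 F [-0.1  0.3  0.7] open 11.3 q7 -1.33 t 19.3
turn [ 0.    -0.     0.001] shift after turn (m) [-0.0018 -0.0002  0.0003]
```

```bash
python3 -m jog '[[[0,0,-0.01,0,0,0],[0,0,-0.03,0,0,0],[0,0,-0.04,0,0,0],[0,0,-0.04,0,0,0],[0,0,-0.025,0,0,-0.108],[-0.03,0,0,0,0,-0.108],[-0.04,0.005,0,0,0,0],[-0.045,0.005,0,0,0,0],[-0.05,0.005,0,0,0,0],[-0.05,0.005,0,0,0,0],[-0.05,0.005,0,0,0,0],[-0.05,0.005,0,0,0,0]]]'
python3 -m jog '[[[-0.045,0.007,0,0,0,0],[-0.045,0.007,0,0,0,0],[-0.045,0.007,0,0,0,0],[-0.045,0.007,0,0,0,0],[-0.03,0.007,0,0,0,0],[-0.02,0,0,0,0,0],[0,0,0,0,0,0],[0,0,0,0,0,0]]]'
python3 -c "
from h import *
to(.5294,-.2755,.215,1.531)"
```

```text
clock: 20.8
tool_pos: [0.4802, -0.0256, 0.2159]
eef_rot: [0.721, 0.693, 0.0, 0.0]
contact_force: [0.7, -0.0, -0.1]
opening: 0.128
finger_force: 40.0
clock: 21.8
tool_pos: [0.5064, -0.2532, 0.2155]
eef_rot: [0.72, 0.694, 0.0, -0.0]
contact_force: [0.3, 0.1, -1.0]
opening: 0.131
finger_force: 40.0
pos [ 0.5064 -0.2532  0.2155] yaw 1.535 F [ 0.3  0.1 -1. ] open 11.5 q7 -0.08 t 21.8
turn [-0.    -0.001  0.004] shift after turn (m) [-0.0214  0.0239  0.0005]
```

Move over the bore, lower the nose to just above the mouth (tip about 0.07), and look.

```bash
python3 -m jog '[[[-0.011,0.012,0,0,0,0],[-0.0104,0.0119,0,0,0,0],[0,0,0,0,0,0],[0,0,0.035,0,0,0],[0,0,0.03,0,0,0],[0,0,0.015,0,0,0],[0,0,0,0,0,0],[0,0,0,0,0,0]]]'
python3 - <<'E'
from h import *
to(.5294,-.2755,.135,1.531)
d=wsnap('a7');save('a7',cv2.resize(d['frame'][100:340,110:410],(750,600),interpolation=cv2.INTER_CUBIC))
for p in [(.5294,-.2775,.06),(.5294,-.2775,.075)]:
    print(p,((wproj(d,d['pos'],d['rot'],p)-[110,100])*2.5).round(0))
E
```

```text
clock: 22.8
tool_pos: [0.5303, -0.2772, 0.1365]
eef_rot: [0.72, 0.694, 0.0, 0.001]
contact_force: [0.6, -0.4, -0.4]
opening: 0.131
finger_force: 40.0
pos [ 0.5303 -0.2772  0.1365] yaw 1.533 F [ 0.6 -0.4 -0.4] open 11.5 q7 -0.11 t 22.8
turn [0.002 0.    0.002] shift after turn (m) [ 0.0017 -0.0009  0.0015]
(0.5294, -0.2775, 0.06) [351. 241.]
(0.5294, -0.2775, 0.075) [351. 257.]
```

View pics/a7.png

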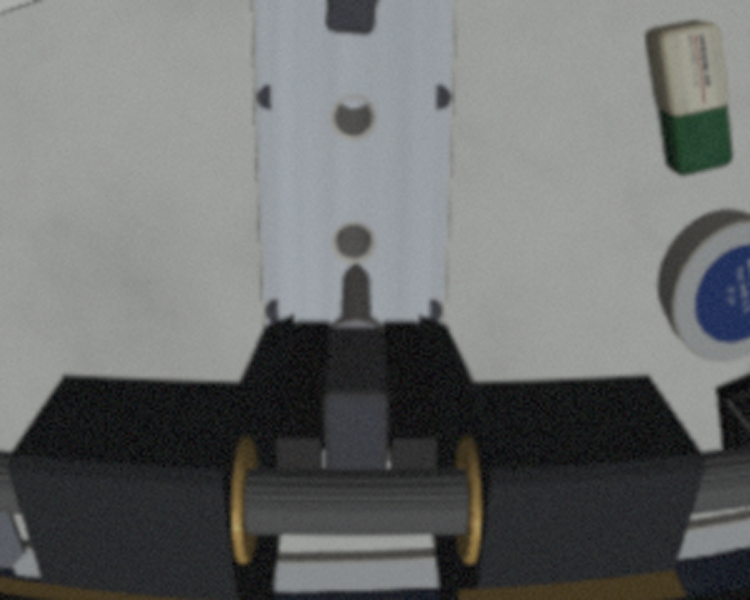

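```bash
python3 -m jog '[[[0.0014,-0.0011,0,0,0,0],[0,0,0,0,0,0],[0,0,0.01,0,0,0],[0,0,0.01,0,0,0],[0,0,0.01,0,0,0],[0,0,0,0,0,0]]]'
python3 -c "
from h import *
to(.5294,-.2758,.07,1.531)"
```

```text
clock: 23.6
tool_pos: [0.5285, -0.2758, 0.1043]
eef_rot: [0.72, 0.693, 0.0, -0.0]
contact_force: [0.5, 0.4, -0.8]
opening: 0.129
finger_force: 40.0
pos [ 0.5285 -0.2758  0.1043] yaw 1.533 F [ 0.5  0.4 -0.8] open 11.3 q7 -0.14 t 23.6
turn [-0.    -0.001  0.002] shift after turn (m) [0.     0.0009 0.0343]
```

In the bore with no force. Push home.

```bash
python3 -m jog '[[[0,0,0.01,0,0,0],[0,0,0.01,0,0,0],[0,0,0.008,0,0,0],[0,0,0.004,0,0,0],[0,0,0.002,0,0,0],[0,0,0.001,0,0,0],[0,0,0,0,0,0]]]'
python3 -c "
from h import *
to(.5294,-.2758,.07,1.531)"
```

```text
clock: 24.48
tool_pos: [0.5288, -0.2761, 0.0705]
eef_rot: [0.721, 0.693, 0.0, 0.0]
contact_force: [3.5, -0.1, -0.8]
opening: 0.132
finger_force: 40.0
pos [ 0.5288 -0.2761  0.0705] yaw 1.532 F [ 3.5 -0.1 -0.8] open 11.6 q7 -0.17 t 24.5
turn [0.001 0.    0.001] shift after turn (m) [0.0003 0.0005 0.0005]
```

```bash
python3 -m jog '[[[0,0,0.001,0,0,0],[0,0,0.001,0,0,0],[0,0,0,0,0,0]]]'
python3 -m jog '[[[0,0,0,0,0,0],[0,0,0,0,0,0],[0,0,0,0,0,0],[0,0,0,0,0,0]]]' 0.05 40
python3 -m jog '[[[0,0,-0.015,0,0,0],[0,0,-0.04,0,0,0],[0,0,-0.045,0,0,0],[0,0,-0.045,0,0,0],[0,0,0,0,0,0],[0,0,0,0,0,0]]]'
python3 -c "
from h import *
wsnap('a8');to(.4765,.332,.215,1.315)"
```

```text
clock: 24.85
tool_pos: [0.5289, -0.276, 0.0703]
eef_rot: [0.721, 0.693, 0.0, 0.001]
contact_force: [0.1, 0.7, 13.9]
opening: 0.134
finger_force: 40.0
clock: 25.35
tool_pos: [0.5281, -0.2759, 0.068]
eef_rot: [0.721, 0.693, -0.0, -0.0]
contact_force: [-0.5, -0.1, 0.6]
opening: 0.556
finger_force: 0.0
clock: 26.1
tool_pos: [0.5279, -0.2761, 0.2136]
eef_rot: [0.721, 0.693, -0.0, 0.0]
contact_force: [-0.1, -0.6, 0.6]
opening: 0.57
finger_force: 0.0
pos [ 0.5276 -0.2759  0.2128] yaw 1.532 F [-0.3 -0.5 -0.6] open 49.9 q7 -0.05 t 26.1
turn [-0.002  0.     0.217] shift after turn (m) [ 0.5752 -0.2032 -0.0022]
```

```bash
python3 -m jog '[[[0,0,0,0,0,0.108],[0.02,-0.007,0,0,0,0.109],[0.04,-0.014,0,0,0,0],[0.055,-0.019,0,0,0,0],[0.055,-0.019,0,0,0,0],[0.055,-0.019,0,0,0,0],[0.055,-0.019,0,0,0,0],[0.055,-0.019,0,0,0,0],[0.055,-0.019,0,0,0,0],[0.055,-0.019,0,0,0,0],[0.05,-0.018,0,0,0,0],[0.04,-0.014,0,0,0,0]]]'
python3 -m jog '[[[0.025,-0.009,0,0,0,0],[0,0,0,0,0,0],[0,0,0,0,0,0]]]'
python3 -c "
from h import *
to(.477,.332,.07,1.315)"
```

```text
clock: 27.65
tool_pos: [0.4799, 0.2905, 0.212]
eef_rot: [0.791, 0.612, -0.001, -0.0]
contact_force: [1.1, 0.1, -0.2]
opening: 0.568
finger_force: 0.0
clock: 28.02
tool_pos: [0.4789, 0.3127, 0.2123]
eef_rot: [0.792, 0.611, -0.001, 0.001]
contact_force: [0.1, -0.0, -0.5]
opening: 0.569
finger_force: 0.0
pos [0.4789 0.3127 0.2123] yaw 1.314 F [ 0.1 -0.  -0.5] open 50.2 q7 -1.23 t 28.0
turn [-0.001  0.003 -0.001] shift after turn (m) [ 0.0182 -0.0067  0.1423]
```

```bash
python3 -m jog '[[[0.0182,-0.0067,0,0,0,0],[0,0,0,0,0,0],[0,0,0.035,0,0,0],[0,0,0.04,0,0,0],[0,0,0.035,0,0,0],[0,0,0.02,0,0,0],[0,0,0.0123,0,0,0],[0,0,0,0,0,0],[0,0,0,0,0,0]]]'
python3 -c "
from h import *
to(.477,.332,.07,1.315)"
python3 -m jog '[[[0,0,0,0,0,0],[0,0,0,0,0,0],[0,0,0,0,0,0],[0,0,0,0,0,0],[0,0,0,0,0,0]]]' 0 40
python3 -c "
from h import *
to(.477,.332,.07,1.315)"
```

```text
clock: 29.15
tool_pos: [0.4776, 0.3345, 0.0719]
eef_rot: [0.791, 0.611, 0.001, 0.0]
contact_force: [0.4, 0.4, -0.2]
opening: 0.566
finger_force: 0.0
pos [0.4776 0.3345 0.0719] yaw 1.315 F [ 0.4  0.4 -0.2] open 49.9 q7 -1.35 t 29.1
turn [ 0.001 -0.001  0.   ] shift after turn (m) [-0.0026  0.      0.0019]
clock: 29.78
tool_pos: [0.4771, 0.3341, 0.0711]
eef_rot: [0.791, 0.611, 0.0, 0.0]
contact_force: [0.1, 0.3, 1.7]
opening: 0.13
finger_force: 40.0
pos [0.4771 0.3341 0.0711] yaw 1.315 F [0.1 0.3 1.7] open 11.5 q7 -1.35 t 29.8
turn [ 0. -0.  0.] shift after turn (m) [-0.0021  0.0004  0.0011]
```

```bash
python3 -m jog '[[[0,0,-0.01,0,0,0],[0,0,-0.03,0,0,0],[0,0,-0.04,0,0,0],[0,0,-0.04,0,0,0],[0,0,-0.025,0,0,-0.108],[-0.03,0.005,0,0,0,-0.108],[-0.045,0.007,0,0,0,0],[-0.05,0.008,0,0,0,0],[-0.05,0.008,0,0,0,0],[-0.05,0.008,0,0,0,0],[-0.05,0.008,0,0,0,0],[-0.05,0.008,0,0,0,0]]]'
python3 -m jog '[[[-0.05,0.008,0,0,0,0],[-0.045,0.007,0,0,0,0],[-0.035,0.005,0,0,0,0],[-0.02,0.003,0,0,0,0],[0,0,0,0,0,0],[0,0,0,0,0,0]]]'
python3 -c "
from h import *
to(.534,-.1556,.137,1.531)"
```

```text
clock: 31.28
tool_pos: [0.513, 0.0054, 0.2166]
eef_rot: [0.721, 0.693, 0.0, 0.0]
contact_force: [-0.4, -0.2, -1.8]
opening: 0.133
finger_force: 40.0
clock: 32.02
tool_pos: [0.53, -0.1422, 0.2164]
eef_rot: [0.72, 0.694, 0.0, -0.0]
contact_force: [-1.0, 1.1, -0.8]
opening: 0.133
finger_force: 40.0
pos [ 0.53   -0.1422  0.2164] yaw 1.533 F [-1.   1.1 -0.8] open 11.7 q7 -0.29 t 32.0
turn [ 0.    -0.001  0.002] shift after turn (m) [-0.0132  0.0046  0.0794]
```

```bash
python3 -m jog '[[[-0.013,0.0046,0,0,0,0],[0,0,0,0,0,0],[0,0,0.035,0,0,0],[0,0,0.03,0,0,0],[0,0,0.0144,0,0,0],[0,0,0,0,0,0],[0,0,0,0,0,0]]]'
python3 - <<'E'
from h import *
to(.534,-.1556,.137,1.531)
d=wsnap('a9');save('a9',cv2.resize(d['frame'][100:340,110:410],(750,600),interpolation=cv2.INTER_CUBIC))
for p in [(.5346,-.1576,.06),(.5346,-.1576,.075)]:
    print(p,((wproj(d,d['pos'],d['rot'],p)-[110,100])*2.5).round(0))
E
```

```text
clock: 32.9
tool_pos: [0.535, -0.1568, 0.1376]
eef_rot: [0.721, 0.693, 0.001, 0.001]
contact_force: [-0.1, 0.3, -0.0]
opening: 0.135
finger_force: 40.0
pos [ 0.535  -0.1568  0.1376] yaw 1.531 F [-0.1  0.3 -0. ] open 11.9 q7 -0.34 t 32.9
turn [0.002 0.    0.   ] shift after turn (m) [ 0.0012 -0.001   0.0006]
(0.5346, -0.1576, 0.06) [353. 241.]
(0.5346, -0.1576, 0.075) [353. 258.]
```

View pics/a9.png

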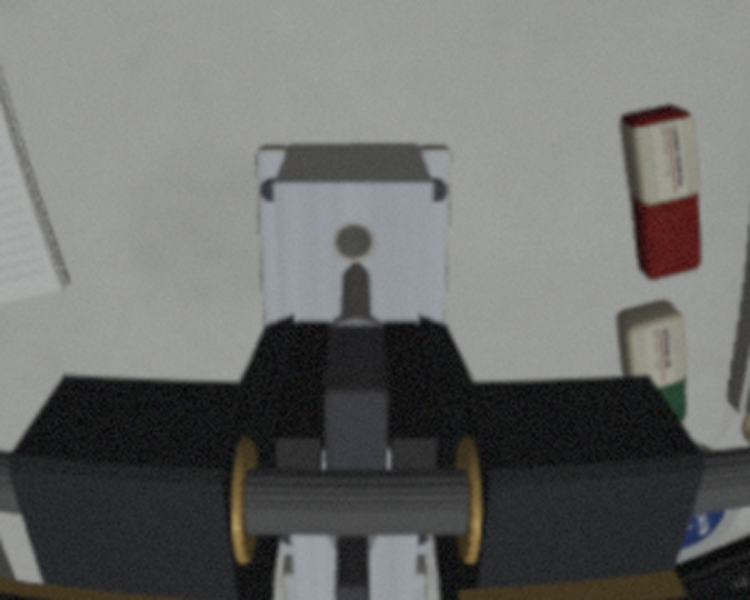

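```bash
python3 -m jog '[[[0.0014,-0.0011,0,0,0,0],[0,0,0,0,0,0],[0,0,0.01,0,0,0],[0,0,0.01,0,0,0],[0,0,0.01,0,0,0],[0,0,0,0,0,0]]]'
python3 -m jog '[[[0,0,0.01,0,0,0],[0,0,0.01,0,0,0],[0,0,0.008,0,0,0],[0,0,0.004,0,0,0],[0,0,0.002,0,0,0],[0,0,0.001,0,0,0],[0,0,0,0,0,0]]]'
python3 -c "
from h import *
to(.534,-.1556,.0711,1.531)"
```

```text
clock: 33.7
tool_pos: [0.5327, -0.1552, 0.1055]
eef_rot: [0.721, 0.693, -0.0, -0.001]
contact_force: [-0.0, 0.1, -1.2]
opening: 0.132
finger_force: 40.0
clock: 34.58
tool_pos: [0.5332, -0.1555, 0.0718]
eef_rot: [0.721, 0.693, 0.0, 0.0]
contact_force: [0.5, -0.2, -0.2]
opening: 0.134
finger_force: 40.0
pos [ 0.5332 -0.1555  0.0718] yaw 1.531 F [ 0.5 -0.2 -0.2] open 11.8 q7 -0.41 t 34.6
turn [0. 0. 0.] shift after turn (m) [-0.0001  0.0008  0.0007]
```

```bash
python3 -m jog '[[[0,0,0.001,0,0,0],[0,0,0.0013,0,0,0],[0,0,0,0,0,0]]]'
python3 -m jog '[[[0,0,0,0,0,0],[0,0,0,0,0,0],[0,0,0,0,0,0],[0,0,0,0,0,0]]]' 0.05 20
python3 -m jog '[[[0,0,-0.015,0,0,0],[0,0,-0.04,0,0,0],[0,0,-0.045,0,0,0],[0,0,-0.045,0,0,0],[0,0,0,0,0,0],[0,0,0,0,0,0]]]'
python3 - <<'E'
from h import *
to(.615,-.366,.2,-.04)
d=wsnap('b0');s=snapshot('scene')['frame']
k=lambda f,w,h:cv2.resize(f,(w,h),interpolation=cv2.INTER_CUBIC)
save('b0',np.hstack([k(s[130:205,270:400],520,300),k(d['frame'][170:384,150:364],280,300)]))
save('b1',k(s[190:260,250:330],640,560))
E
```

```text
clock: 34.95
tool_pos: [0.5333, -0.1555, 0.0709]
eef_rot: [0.721, 0.693, 0.0, 0.001]
contact_force: [-3.6, -0.3, 12.7]
opening: 0.134
finger_force: 40.0
clock: 35.45
tool_pos: [0.533, -0.1555, 0.0691]
eef_rot: [0.721, 0.693, -0.0, -0.0]
contact_force: [0.4, 0.6, -0.3]
opening: 0.553
finger_force: 0.0
clock: 36.2
tool_pos: [0.5325, -0.1557, 0.2144]
eef_rot: [0.721, 0.693, -0.0, -0.0]
contact_force: [-0.7, 0.3, -0.2]
opening: 0.565
finger_force: 0.0
pos [ 0.5325 -0.1557  0.2144] yaw 1.531 F [-0.7  0.3 -0.2] open 49.8 q7 -0.27 t 36.2
turn [0.000e+00 1.000e-03 1.571e+00] shift after turn (m) [0.0909 0.2069 0.0144]
```

View pics/b0.png

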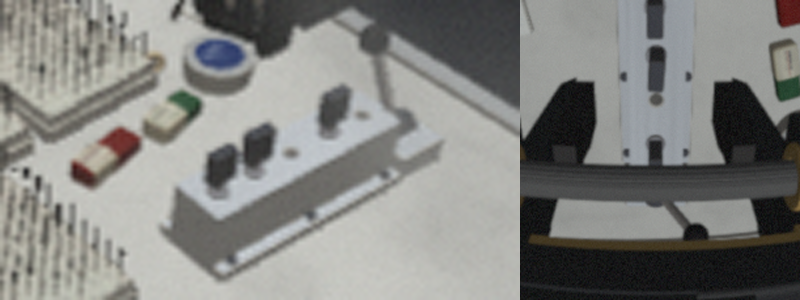

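```bash
python3 -m jog '[[[0,0,0,0,0,0.1745],[0,0,0,0,0,0.1745],[0,0,0,0,0,0.1745],[0,0,0,0,0,0.1745],[0,0,0,0,0,0.1745],[0,0,0,0,0,0.1745],[0,0,0,0,0,0.1745],[0,0,0,0,0,0.1745],[0,0,0,0,0,0.1745],[0,0,0,0,0,0],[0,0,0,0,0,0]]]' 0 20
python3 -m jog '[[[0.02,0.045,0,0,0,0],[0.022,0.05,0,0,0,0],[0.022,0.05,0,0,0,0],[0.018,0.04,0,0,0,0],[0.009,0.022,0,0,0,0],[0,0,0,0,0,0],[0,0,0,0,0,0]]]'
python3 -c "
from h import *
to(.618,-.366,.088,-.04)"
```

```text
clock: 37.67
tool_pos: [0.5327, -0.1552, 0.2136]
eef_rot: [1.0, -0.018, -0.001, -0.0]
contact_force: [-0.2, -0.5, 0.3]
opening: 0.002
finger_force: 0.0
clock: 38.55
tool_pos: [0.6157, -0.3641, 0.2139]
eef_rot: [1.0, -0.019, -0.0, -0.001]
contact_force: [0.1, 0.4, 1.0]
opening: 0.008
finger_force: 0.0
pos [ 0.6157 -0.3641  0.2139] yaw -0.037 F [0.1 0.4 1. ] open 0.7 q7 -1.19 t 38.5
turn [-0.002  0.001  0.003] shift after turn (m) [0.0024 0.0018 0.1259]
```

```bash
python3 -m jog '[[[0.0024,0.0005,0.04,0,0,0],[0,0,0.04,0,0,0],[0,0,0.03,0,0,0],[0,0,0.0159,0,0,0],[0,0,0,0,0,0]]]'
python3 -m jog '[[[-0.015,0,0,0,0,0],[-0.015,0,0,0,0,0],[-0.015,0,0,0,0,0],[-0.015,0,0,0,0,0],[-0.013,0,0,0,0,0],[-0.012,0,0,0,0,0],[-0.01,0,0,0,0,0],[0,0,0,0,0,0]]]'
python3 -c "
from h import *
to(.518,-.362,.088,-.04)"
```

```text
clock: 39.17
tool_pos: [0.6179, -0.3651, 0.0878]
eef_rot: [1.0, -0.019, -0.001, -0.001]
contact_force: [0.1, 0.3, 0.5]
opening: 0.008
finger_force: 0.0
clock: 40.17
tool_pos: [0.5224, -0.363, 0.0887]
eef_rot: [1.0, -0.02, -0.0, 0.0]
contact_force: [-0.9, -0.3, 0.1]
opening: 0.002
finger_force: 0.0
pos [ 0.5224 -0.363   0.0887] yaw -0.04 F [-0.9 -0.3  0.1] open 0.2 q7 -1.17 t 40.2
turn [0.    0.001 0.   ] shift after turn (m) [-0.0044 -0.0008  0.0007]
```

```bash
python3 -m jog '[[[-0.003,0,0,0,0,0],[-0.003,0,0,0,0,0],[-0.003,0,0,0,0,0],[0,0,0,0,0,0]]]'
```

```text
clock: 40.67
tool_pos: [0.514, -0.3623, 0.0883]
eef_rot: [1.0, -0.02, -0.0, -0.0]
contact_force: [0.4, 0.3, -0.3]
opening: 0.003
finger_force: 0.0
```

```bash
python3 -m jog '[[[-0.003,0,0,0,0,0],[-0.003,0,0,0,0,0],[0,0,0,0,0,0]]]';python3 -m jog '[[[-0.002,0,0,0,0,0],[-0.001,0,0,0,0,0],[0,0,0,0,0,0]]]'
```

```text
clock: 41.05
tool_pos: [0.5096, -0.3621, 0.0886]
eef_rot: [1.0, -0.019, 0.001, 0.0]
contact_force: [4.0, -1.2, -3.6]
opening: 0.009
finger_force: 2.1
clock: 41.42
tool_pos: [0.5094, -0.3621, 0.0888]
eef_rot: [1.0, -0.019, 0.004, 0.001]
contact_force: [9.3, -0.5, -6.4]
opening: 0.008
finger_force: 4.5
```

Stop reached. Back off, raise, and check the scene before handing in.

```bash
python3 -m jog '[[[0.02,0,0,0,0,0],[0.02,0,0,0,0,0],[0,0,-0.04,0,0,0],[0,0,-0.05,0,0,0],[0,0,-0.05,0,0,0],[0,0,-0.03,0,0,0],[0,0,0,0,0,0],[0,0,0,0,0,0]]]'
python3 - <<'E'
from h import *
s=snapshot('scene')['frame']
k=lambda f,w,h:cv2.resize(f,(w,h),interpolation=cv2.INTER_CUBIC)
save('b2',np.hstack([k(s[130:220,255:400],580,360),k(s[195:265,260:320],220,360)]))
E
```

```text
clock: 42.42
tool_pos: [0.5438, -0.3632, 0.2571]
eef_rot: [1.0, -0.02, -0.002, -0.001]
contact_force: [0.1, -0.7, 0.3]
opening: 0.005
finger_force: 0.0
```

View pics/b2.png

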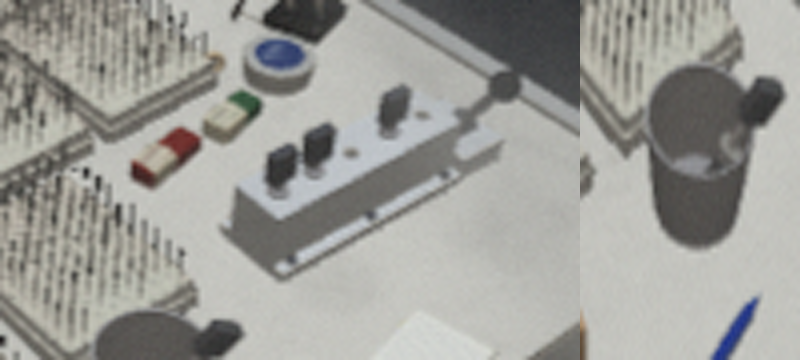

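The picture shows the three pins seated in the block. The lever (ball at about (505,85)) leans toward the robot. The cup stands with the seized pin in it (plate at about (760,100) in the right half).

```bash
python3 -c "
from plant import *
print(finish_job())"
```

```text
the job is handed in; nothing more can be done
None
```

The job is handed in, but no verdict came back; the last scene picture shows the seized pin leaning nose-down in the upright cup, both new pins home in bores 1 and 4, the good pin still in bore 3, and the lever back at locked.

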